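# Sort the soaking utensils, then open the push-and-turn cleaner jug

### The job

Get the utensil soak ready: move the steel spoon from the sheet pan into the grey tub with the other steel spoon, and the wooden spatula into the green tub with the other wooden spatula. Then open the cleaner jug: push its red safety cap down, and keeping it pushed down twist it about 60 degrees anticlockwise (seen from above) until it is free, lift it straight up and finish still holding the cap in the gripper, upright and still, about 9 cm above where it sat on the bottle. Leave the other crockery and the utensils already in the tubs where they are.

Things in the scene. Friction and masses are not known exactly. Their poses are not given: they have to be found in the camera images.
- cap_mid (a point): Red ribbed safety cap on the jug: round, 51 mm diameter, 24 mm high, ~30 g, white radial bar on top. The point is on its axis, 12 mm below its top; z up, x along the white bar. Grip it from above across any diameter; 26 mm of bare neck lie below it. Pushed down (see seal) it turns anticlockwise seen from above; at 40 to 80 degrees of turn it lifts straight off, about 80 is a hard stop.
- seat (a point): Fixed point on the jug: where cap_mid is while closed, 192 mm above the counter; z up, x where the white bar points while locked. The white jug (120 x 92 mm in plan, orange label bands) stands in a steel bracket screwed to the counter and does not move. Its shoulder lies 40 mm below this point; its loop handle, lower still, is on the x side and reaches 96 mm out from the axis.
- seal (a joint): How far (m) the cap pushes down the sprung seal in the jug's neck: 0 unpushed, 0.008 at the bottom stop. It needs 5 N to start and 10 N at the stop. The cap must be down at least 0.0042 to turn out of its lock (otherwise it turns only some 3 degrees); past 40 degrees of turn it need not be pushed any more.
- spoon_mid (a point): Steel serving spoon lying flat on the sheet pan, 200 mm long, about 90 g. The point is at the middle of its length, 6 mm above its underside, on the straight handle: a bar 14 mm wide and 12 mm thick from 100 mm behind (-x) to 55 mm ahead (+x) of the point. x runs along the spoon towards its round bowl, 52 mm wide and 15 mm high; z up.
- spatula_mid (a point): Light wooden spatula lying flat on the sheet pan, 200 mm long, about 50 g. The point is at the middle of its length, 6 mm above its underside, on the straight handle: a bar 16 mm wide and 12 mm thick that reaches from 100 mm behind (-x) to 35 mm ahead (+x) of the point. x runs along it towards its 50 mm wide, 7 mm thick blade; z up.
- steel_tub: Grey open tub for steel, fixed, 270 (x) x 165 (y) x 55 mm high, walls and floor 4 mm. Origin: centre of its underside, on the counter; x along its length. A steel spoon already lies in it along its +y side.
- wood_tub: Green open tub for wood, fixed, same size and origin as the grey one. A wooden spatula already lies in it along its +y side.
- pan: Dark grey sheet pan, fixed, 360 (x) x 250 (y) mm, rim 14 mm high, floor 4 mm above the counter; origin: centre of its underside, on the counter.
- spare_spoon_mid (a point): Steel spoon, 170 mm long, already lying in the grey tub (bystander); middle of its handle, 6 mm above its underside.
- spare_spatula_mid (a point): Darker wooden spatula, 170 mm long, already lying in the green tub (bystander); middle of its length, 6 mm above its underside.
- bowl_mid (a point): White soup bowl, 116 mm wide, 55 mm high (bystander); half-way up.
- mug_mid (a point): Blue mug, 76 mm wide, 85 mm high (bystander); half-way up.
- jar_mid (a point): Amber glass jar with a steel lid, 52 mm wide, 90 mm high (bystander); half-way up.
- dish_mid (a point): Small yellow plastic dish, 100 mm wide, 35 mm high (bystander); half-way up.
Things that resemble listed ones, but are neither listed nor needed, are in the scene too. Leave any pink or yellow look-alike of the part that bears spatula_mid alone.

How it is judged (in metres and radians):
On the way, in this order (a step that is already met when the one before it is completed fails the run):
1. spoon lies in the grey tub and spatula in the green tub, both let go (x of spoon_mid in the frame of steel_tub between -0.125 and 0.125 m and y of spoon_mid in the frame of steel_tub between -0.078 and 0.078 m and z of spoon_mid in the frame of steel_tub between -0.005 and 0.05 m and x of spatula_mid in the frame of wood_tub between -0.125 and 0.125 m and y of spatula_mid in the frame of wood_tub between -0.078 and 0.078 m and z of spatula_mid in the frame of wood_tub between -0.005 and 0.05 m and contact force between each of spoon, spatula and the fingers below 0.05 N), for 0.2 s.
2. cap pushed down against its spring (value of joint seal above 0.0042 m and z of cap_mid in the frame of seat below -0.003 m), for 0.05 s.
3. cap twisted free while down on the neck (angle between the x axis of cap_mid and the x axis of seat, either way round above 0.6 rad and z of cap_mid in the frame of seat below 0.006 m and horizontal distance between cap_mid and seat below 0.006 m), for 0.05 s.
4. cap lifted off the bottle in the gripper (z of cap_mid in the frame of seat above 0.05 m and contact force between cap and the fingers above 0.5 N), for 0.2 s.
At the end, for the whole second after the job is handed in: All steel lies in the grey tub and all wood in the green tub (middles inside, under 50 mm up), let go and at rest. The fingers hold the red cap still, upright within 15 degrees, 50 to 140 mm above its seat, within 30 mm of the bottle's axis, clear of the jug (all of step 1 and all of step 4 and z of cap_mid in the frame of seat below 0.14 m and horizontal distance between cap_mid and seat below 0.03 m and angle between cap_mid's own z axis and vertical below 0.26 rad and contact force between cap and jug below 0.05 N and linear speed of each of cap, spoon, spatula below 0.03 m/s and x of spare_spoon_mid in the frame of steel_tub between -0.125 and 0.125 m and y of spare_spoon_mid in the frame of steel_tub between -0.078 and 0.078 m and z of spare_spoon_mid in the frame of steel_tub between -0.005 and 0.05 m and x of spare_spatula_mid in the frame of wood_tub between -0.125 and 0.125 m and y of spare_spatula_mid in the frame of wood_tub between -0.078 and 0.078 m and z of spare_spatula_mid in the frame of wood_tub between -0.005 and 0.05 m); the arm keeps its last pose, push and grip.
It fails at once if the bowl is pushed more than 40 mm (distance of bowl_mid from where it was at the start of the episode above 0.04 m).
It fails at once if the mug is pushed more than 40 mm (distance of mug_mid from where it was at the start of the episode above 0.04 m).
It fails at once if the jar is pushed more than 40 mm (distance of jar_mid from where it was at the start of the episode above 0.04 m).
It fails at once if the dish is pushed more than 40 mm (distance of dish_mid from where it was at the start of the episode above 0.04 m).
It also fails if it takes over 64 s, if anything falls off the work surface, if the arm or the gripper's body presses on something with over 40 N, if the wrist force passes 120 N, or if a joint passes its speed limit or range.

### The arm

A 6-joint arm with a two-finger parallel gripper is mounted at the origin on the work surface. World frame = base frame: x ahead of the robot, y to its left, z up, the work surface at z = 0. Lengths are in m, angles in degrees, forces in N, time in s.
With the tool pointing down it reaches from about 0.35 to 0.875 m from the base axis. Payload 4.2 kg.
Tool frame: the origin (TCP) lies midway between the tips of the shut fingers; the grasp point (between the pads) lies r.pinch_z behind it (r.pinch_z is the distance from the TCP to the grasp point, in m); z points along the fingers, y is the direction in which the jaws open and shut (so a half turn about z gives the same grasp; the last joint's range is limited). The gripper opens to 87 mm and grips with 3 to 60 N. Pads are 19 mm wide; open, the fingers measure 117 mm over their backs; the gripper's body (75 mm by 190 mm) begins 51 mm behind the grasp point.
Start: joints at [89.015, 22.042, 0.453, 0, -68.411, -14.817], TCP at [0.17, 0.601, 0.223] pointing down, gripper open.
Joint ranges: [-179.83, 179.83], [-69.29, 118.12], [-61.27, 80.66], [-181.25, 117.63], [-171.15, -9.14], [-177.46, 177.46]. Speed limits (degrees/s): [159.86, 159.86, 180, 180, 180, 180].

### API

Orientations are given as a 3x3 rotation matrix whose columns are the frame's x, y, z axes.
In Python, from station import r gives the robot as it stands. The module is installed in compiled form; this text tells all that it offers.
- The arm moves only by the tool play_rows, never from a script. Its argument "deltas" is a list of rows, each a list of 7 numbers: the shift along the tool's x, y, z in units of 25 mm (1.0 is 25 mm), then the turn, a rotation vector about the tool's x, y, z in units of 5 degrees (1.0 is 5 degrees), then the finger opening in mm, from 0 to 87. In form: [[tx, ty, tz, wx, wy, wz, fingers], ...]. A call has 1 to 12 rows; each row is the pose to reach, as a shift and turn from the pose commanded when the call began, along the tool's axes at that moment; what a row does not reach only later rows make up. A row lasts 1/10 s, in which the tool goes at most 50 mm and 8.59 degrees, less where a joint would pass 70% of its speed; a pose out of reach is approached as far as the arm can. A call with a gripper value outside its range is refused whole. The fingers move at their own pace and stop on an object; the grip force is fixed at half the most. Time passes only in rows, so rows that repeat a pose let the fingers close. It gives the time, the measured TCP pose, the force and the opening at its end, in the units of the state.
- r.sense(): the state, without advancing time (a new reading comes with each control period).
- r.capture(name): name is "scene" or "top"; returns a dict with "pixels" (420x560x3 uint8, red, green, blue), "camera_matrix" (3x3 intrinsics, pixels), "R" (3x3) and "t" (3): a world point X has camera coordinates R X + t. Camera axes: x right, y down, z forward; pixel columns grow to the right and rows downward; lengths in m; the calibration is good to about 2 mm. A picture is of the moment at which its call begins. There is no depth.
- r.finish_job(): hands the job in, once; it reports no verdict.
Trained networks look in the newest picture that a camera, given by its name, has taken for a name from the list of things; names that differ only in an ending like _2 or _b are one class to them, and where a whole thing is asked for, a point or a joint stands for the part that bears it (a point fixed in the world has none). Each returns a list of dicts, best first, with "score" (0 to 1); they miss things now and then, are a little off and sometimes report something else, mostly with a low value. They report only what shows in the picture. A call takes as long as a camera call. They do not tell look-alikes from the thing itself.
- r.spot_in(camera, target): "centre" ([x, y, z] in m, in world coordinates, good to about 4 mm: the middle of the surface that is visible of it).
- r.cut_out(camera, target): "region" (420x560 bool, what is visible of it).
The state is a dict: "time_s": time; "joints": joint angles; "joint_velocities": joint speeds; "effort": joint torques, N m; "tcp_pos": TCP position; "ee_rot": TCP orientation; "wrist_force": force on the tool from outside, world axes, zero at the start; "moment": the same for the moment, N m; "gripper_width": opening from 0.0 (shut) to 1.0 (fully open).
Only numpy, scipy, OpenCV 4.12 (cv2) and the standard library are available. Lean on these libraries where they do the work, as an engineer would, in place of code of your own. Each camera call takes 0.05 s, during which the arm holds its last target.

## Working session

There is one attempt and no reset: what is moved stays moved. The work goes in short steps, Python scripts to look and compute and a tool call to move; the robot and the scene stay as the last step left them, time stands still between calls to the robot, and variables do not carry over. Pictures are saved under pics/ and viewed, and the job is handed in when it is done.

Besides the shell and the picture viewer there is one more tool, called after "Call:" as a command line: name --pt "numbers of a row" for each row, then --argument value for the rest. play_rows: Moves the arm, as the interface text tells. Its arguments: {"type":"object","properties":{"deltas":{"type":"array","items":{"type":"array","items":{"type":"number"}}}},"required":["deltas"]}

```bash
ls; mkdir -p pics; python3 - <<'E'
from station import r
import cv2,numpy as np
print(r.pinch_z, r.sense())
for n in("scene","top"):
    c=r.capture(n); cv2.imwrite(f"pics/{n}0.png",c["pixels"][:,:,::-1])
    print(n,c["camera_matrix"],c["R"],c["t"])
    for t in["cap_mid","spoon_mid","spatula_mid","steel_tub","wood_tub","pan","spare_spoon_mid","spare_spatula_mid","bowl_mid","mug_mid","jar_mid","dish_mid"]:
        print(t,[(np.round(d["centre"],3).tolist(),round(d["score"],2)) for d in r.spot_in(n,t)])
E
```

```text
pics
0.0187 {'time_s': 0.0, 'joints': array([ 8.90138145e+01,  2.20897869e+01,  3.81178732e-01, -2.74069300e-02,
       -6.84104763e+01, -1.48175673e+01]), 'joint_velocities': array([-0.00156652, -0.02339175, -0.10231653, -0.00482094, -0.01098475,
        0.07040852]), 'effort': array([ 1.06935371e-03, -3.90660238e+01,  1.87404066e+01,  4.21986803e+00,
        1.10533152e-02, -1.79914946e-04]), 'tcp_pos': array([0.17002973, 0.60081781, 0.22148351]), 'ee_rot': array([[ 9.62152107e-01, -2.72512555e-01, -4.80488287e-04],
       [-2.72512960e-01, -9.62149884e-01, -2.07041311e-03],
       [ 1.01911817e-04,  2.12299162e-03, -9.99997741e-01]]), 'wrist_force': array([-0.09843121,  0.33718329, -0.61213249]), 'moment': array([ 0.02058021, -0.01943402,  0.02430852]), 'gripper_width': 0.9988717344890028}
scene [[529.82760181   0.         273.55476245]
 [  0.         529.82760181 215.47756529]
 [  0.           0.           1.        ]] [[ 0.34515584  0.93852766  0.00576887]
 [ 0.73580899 -0.26677752 -0.62242661]
 [-0.58262558  0.21907897 -0.78265691]] [-0.14855567 -0.26470137  1.97394865]
cap_mid
[... 930 characters left out ...]
1.50065604]
cap_mid [([0.497, 0.275, 0.206], 0.87), ([0.477, 0.25, 0.124], 0.64), ([0.599, 0.104, 0.01], 0.26)]
spoon_mid [([0.592, -0.01, 0.013], 0.81), ([0.451, -0.41, -0.002], 0.52)]
spatula_mid [([0.193, -0.322, 0.006], 0.96), ([0.22, 0.39, 0.01], 0.87), ([0.597, 0.103, 0.012], 0.81)]
steel_tub [([0.509, -0.222, 0.005], 0.71), ([0.694, 0.331, 0.015], 0.45)]
wood_tub [([0.448, -0.409, 0.0], 0.57)]
pan [([0.502, 0.036, 0.002], 0.67)]
spare_spoon_mid [([0.552, -0.163, 0.018], 0.78)]
spare_spatula_mid [([0.472, -0.346, 0.014], 0.92)]
bowl_mid [([0.796, -0.044, 0.022], 0.75)]
mug_mid [([0.77, 0.197, 0.036], 0.87)]
jar_mid [([0.74, -0.217, 0.09], 0.93)]
dish_mid [([0.691, 0.334, 0.014], 0.93)]
```

View pics/scene0.png

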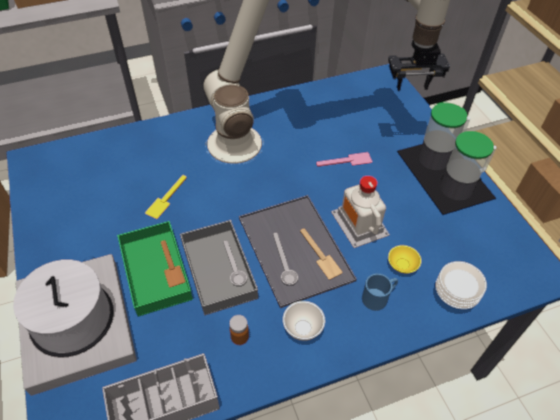

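View pics/top0.png

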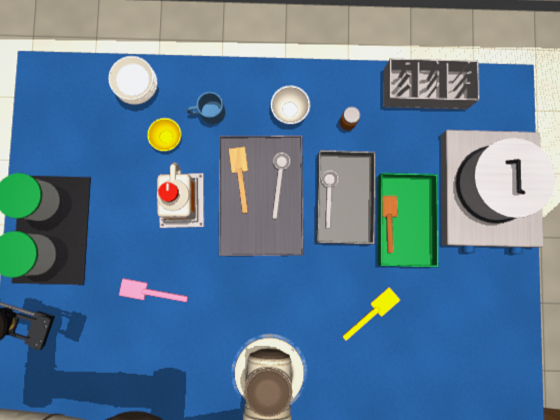

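The pictures agree with the networks. In the top view the spoon is at about (278,185), the wooden spatula at (240,180), the grey tub at (346,197), the green tub at (408,220) and the red cap at (168,192). The pink and yellow spatulas are the look-alikes. Next I refine with the masks.

```bash
cat > h.py <<'E'
from station import r
import cv2,numpy as np
def proj(c,X): 
    p=c["camera_matrix"]@(c["R"]@np.asarray(X)+c["t"]); return p[:2]/p[2]
def deproj(c,uv,z):
    uv=np.atleast_2d(uv).astype(float); h=np.c_[uv,np.ones(len(uv))]
    d=(np.linalg.inv(c["camera_matrix"])@h.T).T@c["R"]; o=-c["R"].T@c["t"]
    return o+d*((z-o[2])/d[:,2])[:,None]
def masks(c,n,t):
    out=[]
    for d in r.cut_out(n,t):
        m=d["region"]; ys,xs=np.nonzero(m); out.append((d["score"],np.c_[xs,ys]))
    return out
E
python3 - <<'E'
from h import *
for n in("scene","top"):
    c=r.capture(n)
    for t,z in[("spoon_mid",.014),("spatula_mid",.013),("spare_spoon_mid",.014),("spare_spatula_mid",.012),("steel_tub",.03),("wood_tub",.03),("pan",.01),("cap_mid",.204)]:
        for s,uv in masks(c,n,t)[:3]:
            P=deproj(c,uv,z)[:,:2].astype(np.float32)
            (cx,cy),(w,h),a=cv2.minAreaRect(P); 
            m=P.mean(0);e=np.linalg.eigh(np.cov((P-m).T))[1][:,1]; pr=(P-m)@e
            mid=m+e*(pr.max()+pr.min())/2
            print(n,t,round(s,2),len(uv),"rect",np.round([cx,cy,w,h,a],3),"pca ang",round(np.degrees(np.arctan2(e[1],e[0])),1),"mid",np.round(mid,3),"len",round(float(np.ptp(pr)),3),"mean",m.round(3))
    im=c["pixels"][:,:,::-1]
    if n=="top": cv2.imwrite("pics/t1.png",cv2.resize(im[120:280,130:450],None,fx=2.5,fy=2.5,interpolation=cv2.INTER_CUBIC))
    else: cv2.imwrite("pics/s1.png",cv2.resize(im[160:320,110:430],None,fx=2.5,fy=2.5,interpolation=cv2.INTER_CUBIC))
E
```

```text
scene spoon_mid 0.65 389 rect [ 5.4800e-01 -4.0000e-03  5.1000e-02  1.9000e-01  7.7649e+01] pca ang 175.0 mid [ 0.546 -0.012] len 0.192 mean [ 0.574 -0.015]
scene spatula_mid 0.92 394 rect [ 0.175 -0.289  0.053  0.2   41.068] pca ang 132.3 mid [ 0.174 -0.289] len 0.2 mean [ 0.197 -0.315]
scene spatula_mid 0.84 579 rect [0.563 0.099 0.201 0.054 9.26 ] pca ang -171.6 mid [0.563 0.1  ] len 0.201 mean [0.591 0.104]
scene spatula_mid 0.77 331 rect [2.3000e-01 3.4200e-01 1.9300e-01 4.6000e-02 8.4426e+01] pca ang 80.2 mid [0.225 0.342] len 0.194 mean [0.227 0.357]
scene spare_spoon_mid 0.72 404 rect [ 5.0600e-01 -1.5600e-01  5.0000e-02  1.7100e-01  8.2929e+01] pca ang 179.7 mid [ 0.506 -0.163] len 0.173 mean [ 0.524 -0.163]
scene spare_spatula_mid 0.58 492 rect [ 0.44  -0.345  0.176  0.052  2.208] pca ang -177.9 mid [ 0.44  -0.345] len 0.176 mean [ 0.464 -0.344]
scene steel_tub 0.82 4209 rect [ 0.51  -0.209  0.169  0.304 89.145] pca ang 178.1 mid [ 0.51  -0.214] len 0.304 mean [ 0.516 -0.214]
scene wood_tub 0.67 4400 rect [ 0.448 -0.393  0.312  0.171  0.116] pca ang 178.7 mid [ 0.446 -0.399
[... 1395 characters left out ...]
ca ang -178.2 mid [0.51  0.271] len 0.194 mean [0.496 0.271]
top spare_spatula_mid 0.61 505 rect [ 0.439 -0.347  0.167  0.042  0.157] pca ang -179.2 mid [ 0.439 -0.347] len 0.167 mean [ 0.459 -0.347]
top steel_tub 0.65 5047 rect [ 0.514 -0.213  0.28   0.176  0.237] pca ang 177.8 mid [ 0.514 -0.217] len 0.286 mean [ 0.512 -0.217]
top wood_tub 0.94 5145 rect [ 0.454 -0.397  0.276  0.18   0.214] pca ang 178.8 mid [ 0.454 -0.402] len 0.278 mean [ 0.451 -0.401]
top pan 0.97 8945 rect [0.517 0.037 0.36  0.25  1.748] pca ang -179.5 mid [0.518 0.036] len 0.362 mean [0.508 0.036]
top cap_mid 0.82 329 rect [ 0.494  0.273  0.052  0.049 47.221] pca ang 64.5 mid [0.494 0.273] len 0.054 mean [0.494 0.273]
```

View pics/t1.png

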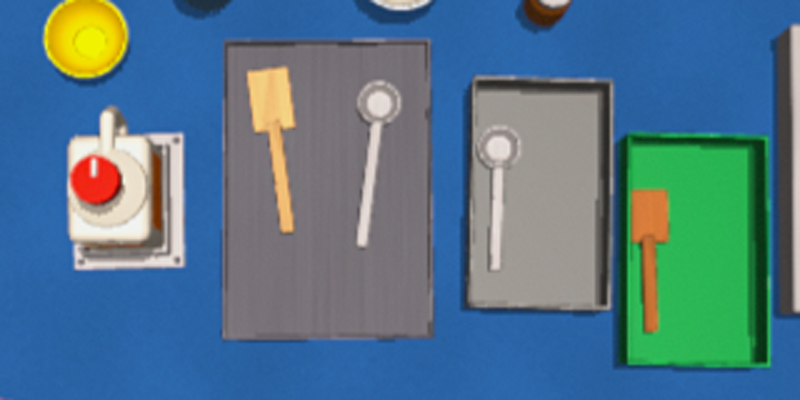

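View pics/s1.png

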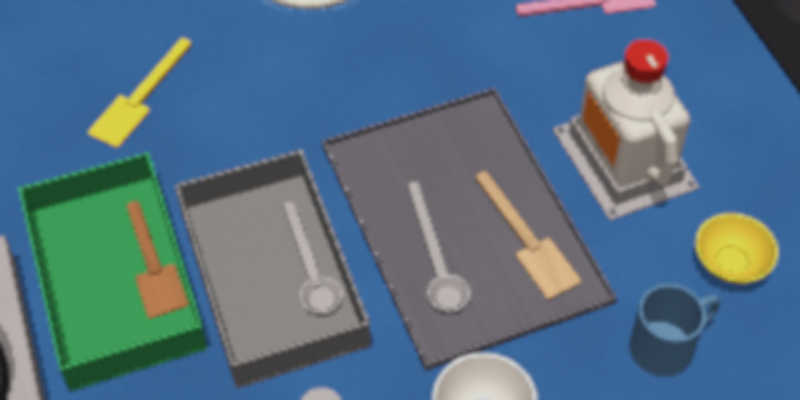

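```bash
python3 - <<'E'
from h import *
from scipy.optimize import least_squares
C={}
th=np.linspace(0,2*np.pi,60)
obs={}
for n in("scene","top"):
    c=C[n]=r.capture(n)
    print(n,"cam pos",(-c["R"].T@c["t"]).round(3))
    hsv=cv2.cvtColor(c["pixels"],cv2.COLOR_RGB2HSV)
    s,uv=masks(c,n,"cap_mid")[0]; x0,y0=uv.min(0)-5; x1,y1=uv.max(0)+6
    sub=np.zeros(hsv.shape[:2],np.uint8); H=hsv[y0:y1,x0:x1]
    sub[y0:y1,x0:x1]=(((H[...,0]<8)|(H[...,0]>172))&(H[...,1]>150)&(H[...,2]>70))
    hull=cv2.convexHull(np.argwhere(sub)[:,::-1].astype(np.float32))
    M=cv2.moments(hull); obs[n]=np.array([M["m10"]/M["m00"],M["m01"]/M["m00"]]); print(n,obs[n],M["m00"],sub.sum(),uv.mean(0))
def hullc(c,p):
    pts=[proj(c,[p[0]+.0255*np.cos(a),p[1]+.0255*np.sin(a),p[2]+dz]) for a in th for dz in(-.012,.012)]
    h=cv2.convexHull(np.array(pts,np.float32)); M=cv2.moments(h); return np.array([M["m10"]/M["m00"],M["m01"]/M["m00"]]),M["m00"]
f=lambda p:np.r_[np.concatenate([hullc(C[n],p)[0]-obs[n] for n in C]),(p[2]-.192)*300]
s=least_squares(f,[.5,.27,.192]); print("cap",s.x.round(4),f(s.x).round(2),[hullc(C[n],s.x)[1] for n in C])
# white bar
c=C["top"];
# tubs: rim corners from crop (top)
for nm,pts in{"grey":[(470,78),(612,80),(610,310),(465,306)],"green":[(624,134),(770,137),(768,367),(620,362)]}.items():
    uv=np.array(pts)/2.5+[130,120]; P=deproj(c,uv,.055)[:,:2]; print(nm,P.round(3).tolist(),P.mean(0).round(3))
print("pot edge base/top",[deproj(c,[[457,190]],z)[0].round(3).tolist() for z in(.05,.1,.2)],"stove edge",deproj(c,[[441,190]],.03)[0].round(3))
# handle fits
for n in C:
  for t,i0,z,a,b in[("spoon_mid",0,.014,-.095,.03),("spatula_mid",None,.014,-.095,.02)]:
    for s,uv in masks(C[n],n,t):
        P=deproj(C[n],uv,z)[:,:2]; m=P.mean(0)
        if not(.45<m[0]<.7 and -.08<m[1]<.15) or len(uv)>2000: continue
        e=np.array([1,-.09 if "spoon" in t else .15]); e/=np.linalg.norm(e)
        pr=P@e; mid=(pr.max()+pr.min())/2
        k=(pr-mid>a)&(pr-mid<b); vx,vy,x,y=cv2.fitLine(P[k].astype(np.float32),cv2.DIST_L2,0,.01,.01).ravel()
        print(n,t,"yaw",round(np.degrees(np.arctan(vy/vx)),2),"y at x=.56",round(y+(.56-x)*vy/vx,4),"xmid",round(mid*e[0]+0,4),"xrange",P[:,0].min().round(3),P[:,0].max().round(3))
E
```

```text
scene cam pos [ 1.396 -0.364  1.381]
scene [367.89618816 183.84509327] 205.5 201 [367.74901961 184.16470588]
top cam pos [ 0.327 -0.01   1.542]
top [167.73575758 191.73575758] 275.0 271 [168.12302839 192.03154574]
cap [0.4963 0.2762 0.1933] [-0.25  0.55 -0.36  0.16  0.4 ] [261.5006493111141, 338.1227838310879]
grey [[0.645, -0.129], [0.646, -0.295], [0.377, -0.294], [0.378, -0.127]] [ 0.511 -0.211]
green [[0.583, -0.31], [0.583, -0.481], [0.316, -0.476], [0.318, -0.306]] [ 0.45  -0.393]
pot edge base/top [[0.541, -0.538, 0.05], [0.533, -0.52, 0.1], [0.519, -0.485, 0.2]] stove edge [ 0.542 -0.497  0.03 ]
scene spoon_mid yaw -6.32 y at x=.56 -0.0148 xmid 0.5401 xrange 0.448 0.64
scene spatula_mid yaw 8.61 y at x=.56 0.0998 xmid 0.5663 xrange 0.463 0.667
top spoon_mid yaw -5.83 y at x=.56 -0.0154 xmid 0.5438 xrange 0.449 0.645
top spatula_mid yaw 8.54 y at x=.56 0.099 xmid 0.5609 xrange 0.461 0.657
```

```bash
cat >> h.py <<'E'
from scipy.spatial.transform import Rotation as Ro
def go(x,y,z,yaw):
    s=r.sense(); R=s["ee_rot"]; 
    a=np.radians(yaw); T=np.array([[np.cos(a),np.sin(a),0],[np.sin(a),-np.cos(a),0],[0,0,-1.]])
    d=R.T@(np.array([x,y,z])-s["tcp_pos"])/.025; w=np.degrees(Ro.from_matrix(R.T@T).as_rotvec())/5
    print("t",round(s["time_s"],2),"tcp",s["tcp_pos"].round(4),"yaw",round(np.degrees(np.arctan2(R[1,0],R[0,0])),2),"grip",round(s["gripper_width"]*87,1),"F",s["wrist_force"].round(1),"J",s["joints"].round(0))
    print("  row",d.round(3).tolist(),w.round(3).tolist())
E
python3 -c "
from h import *
go(.555,-.0145,.25,-6)"
```

```text
t 2.6 tcp [0.1702 0.6014 0.2226] yaw -15.8 grip 86.9 F [-0.7  0.3  0.4] J [ 89.  22.   0.   0. -68. -15.]
  row [21.52, 19.512, -1.098] [-0.0, -0.0, -1.96]
```

Call:
play_rows --pt "0 0 -1.1 0 0 0 87" --pt "21.52 19.51 -1.1 0 0 -1.96 87" --pt "21.52 19.51 -1.1 0 0 -1.96 87" --pt "21.52 19.51 -1.1 0 0 -1.96 87" --pt "21.52 19.51 -1.1 0 0 -1.96 87" --pt "21.52 19.51 -1.1 0 0 -1.96 87" --pt "21.52 19.51 -1.1 0 0 -1.96 87" --pt "21.52 19.51 -1.1 0 0 -1.96 87" --pt "21.52 19.51 -1.1 0 0 -1.96 87" --pt "21.52 19.51 -1.1 0 0 -1.96 87" --pt "21.52 19.51 -1.1 0 0 -1.96 87" --pt "21.52 19.51 -1.1 0 0 -1.96 87"

```text
time_s: 3.8
tcp_pos: [0.4624, 0.1331, 0.2506]
ee_rot: [[0.995, -0.104, 0.001], [-0.104, -0.995, 0.001], [0.001, -0.001, -1.0]]
wrist_force: [0.1, 1.7, 0.4]
gripper_width: 1.002
```

```bash
python3 -c "
from h import *
go(.555,-.0145,.1,-6)"
```

```text
t 3.8 tcp [0.4624 0.1331 0.2506] yaw -5.98 grip 87.2 F [0.1 1.7 0.4] J [ 35.   7. -16.   0. -67.  49.]
  row [4.292, 5.491, 6.023] [-0.01, -0.012, 0.004]
```

Call:
play_rows --pt "4.29 5.49 0 0 0 0 87" --pt "4.29 5.49 0 0 0 0 87" --pt "4.29 5.49 3 0 0 0 87" --pt "4.29 5.49 6 0 0 0 87" --pt "4.29 5.49 6 0 0 0 87" --pt "4.29 5.49 6 0 0 0 87" --pt "4.29 5.49 6 0 0 0 87" --pt "4.29 5.49 6 0 0 0 87" --pt "4.29 5.49 6 0 0 0 87"

```text
time_s: 4.7
tcp_pos: [0.5553, -0.0121, 0.1021]
ee_rot: [[0.995, -0.103, 0.004], [-0.103, -0.995, 0.001], [0.004, -0.001, -1.0]]
wrist_force: [-0.2, -1.0, -0.3]
gripper_width: 0.999
```

```bash
python3 - <<'E'
from h import *
go(.555,-.0148,.0065,-6)
c=r.capture("scene");cv2.imwrite("pics/s2.png",cv2.resize(c["pixels"][160:320,160:380,::-1],None,fx=3.5,fy=3.5))
E
```

```text
t 4.7 tcp [ 0.5553 -0.0121  0.1021] yaw -5.94 grip 86.9 F [-0.2 -1.  -0.3] J [ 15.  22. -19.   0. -49.  69.]
  row [-0.014, 0.114, 3.825] [-0.013, -0.045, 0.012]
```

View pics/s2.png

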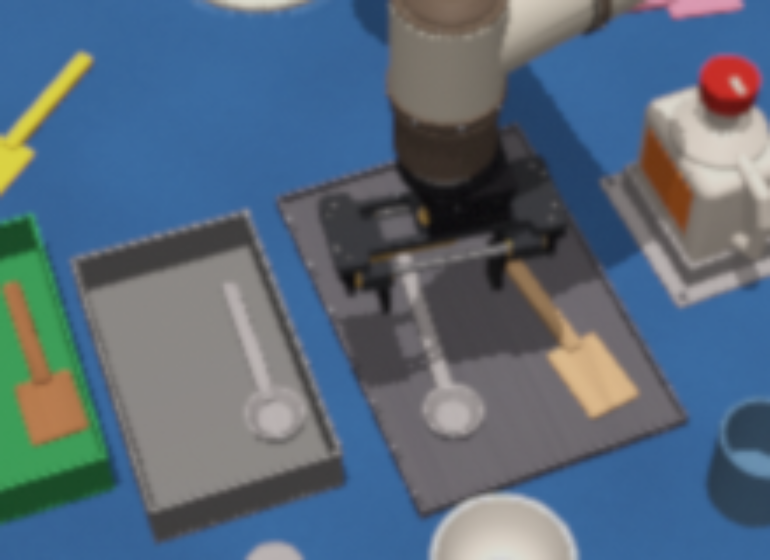

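The picture shows the open gripper straddling the spoon handle (spoon from (405,260) to (452,412) in the crop), so I descend.

Call:
play_rows --pt "0 0.1 1.5 0 0 0 87" --pt "0 0.1 2.8 0 0 0 87" --pt "0 0.1 3.4 0 0 0 87" --pt "0 0.1 3.7 0 0 0 87" --pt "0 0.1 3.82 0 0 0 87" --pt "0 0.1 3.82 0 0 0 87" --pt "0 0.1 3.82 0 0 0 87"

```text
time_s: 5.45
tcp_pos: [0.5547, -0.0149, 0.0059]
ee_rot: [[0.995, -0.104, 0.003], [-0.104, -0.995, 0.001], [0.003, -0.001, -1.0]]
wrist_force: [0.1, 0.5, -0.3]
gripper_width: 1.003
```

```bash
python3 - <<'E'
from h import *
go(.555,-.0148,.0065,-6)
E
```

```text
t 5.45 tcp [ 0.5547 -0.0149  0.0059] yaw -5.98 grip 87.2 F [ 0.1  0.5 -0.3] J [ 15.  30. -24.   0. -36.  69.]
  row [0.012, -0.005, -0.024] [-0.009, -0.03, 0.005]
```

Close and check the width.

Call:
play_rows --pt "0 0 0 0 0 0 0" --pt "0 0 0 0 0 0 0" --pt "0 0 0 0 0 0 0" --pt "0 0 0 0 0 0 0" --pt "0 0 0 0 0 0 0" --pt "0 0 0 0 0 0 0" --pt "0 0 0 0 0 0 0" --pt "0 0 0 0 0 0 0" --pt "0 0 0 0 0 0 0" --pt "0 0 0 0 0 0 0"

```text
time_s: 6.45
tcp_pos: [0.5537, -0.0152, 0.0045]
ee_rot: [[0.995, -0.105, -0.0], [-0.105, -0.995, -0.0], [-0.0, 0.0, -1.0]]
wrist_force: [0.4, 0.4, -0.1]
gripper_width: 0.173
```

```bash
python3 - <<'E'
from h import *
go(.519,-.245,.13,-1)
E
```

```text
t 6.45 tcp [ 0.5537 -0.0152  0.0045] yaw -6.0 grip 15.1 F [ 0.4  0.4 -0.1] J [ 15.  30. -24.  -0. -36.  69.]
  row [-0.419, 9.285, -5.019] [0.0, 0.0, -1.001]
```

Call:
play_rows --pt "0 0 -1 0 0 0 0" --pt "0 0 -2.5 0 0 0 0" --pt "0 0 -4 0 0 0 0" --pt "0 0 -5 0 0 0 0" --pt "-0.4 2 -5 0 0 -1 0" --pt "-0.4 4 -5 0 0 -1 0" --pt "-0.4 6 -5 0 0 -1 0" --pt "-0.4 8 -5 0 0 -1 0" --pt "-0.4 9.28 -5 0 0 -1 0" --pt "-0.4 9.28 -5 0 0 -1 0" --pt "-0.4 9.28 -5 0 0 -1 0" --pt "-0.4 9.28 -5 0 0 -1 0"

```text
time_s: 7.65
tcp_pos: [0.5193, -0.2442, 0.1293]
ee_rot: [[1.0, -0.017, -0.001], [-0.017, -1.0, 0.0], [-0.001, -0.0, -1.0]]
wrist_force: [0.1, 0.8, -0.9]
gripper_width: 0.157
```

```bash
python3 - <<'E'
from h import *
go(.519,-.245,.008,-1)
c=r.capture("scene");cv2.imwrite("pics/s3.png",cv2.resize(c["pixels"][160:320,110:330,::-1],None,fx=3.5,fy=3.5))
E
```

```text
t 7.65 tcp [ 0.5193 -0.2442  0.1293] yaw -0.97 grip 13.7 F [ 0.1  0.8 -0.9] J [ -9.  22. -14.  -0. -54.  98.]
  row [-0.01, 0.032, 4.852] [-0.004, 0.007, 0.006]
```

View pics/s3.png

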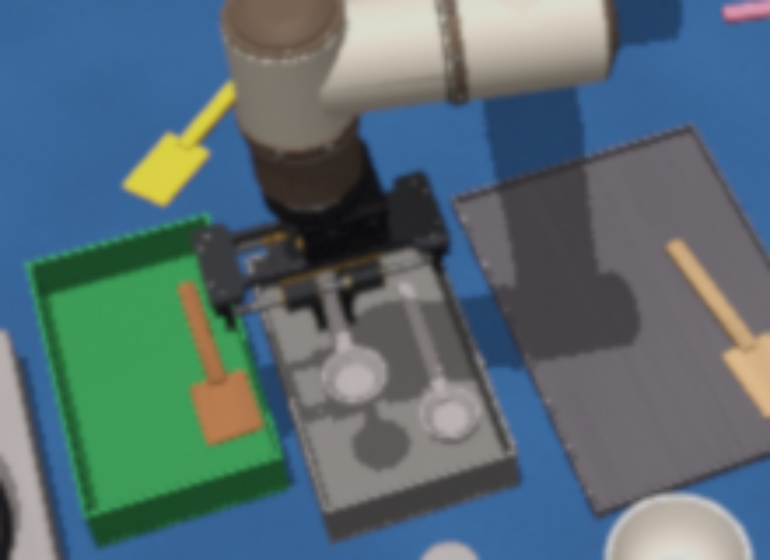

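The spoon is held level above the grey tub (bowl at (352,375) in the crop). I lower it and release with a partial opening.

Call:
play_rows --pt "0 0 1.5 0 0 0 0" --pt "0 0 3 0 0 0 0" --pt "0 0 4 0 0 0 0" --pt "0 0 4.5 0 0 0 0" --pt "0 0 4.75 0 0 0 0" --pt "0 0 4.85 0 0 0 0" --pt "0 0 4.85 0 0 0 0" --pt "0 0 4.85 0 0 0 34" --pt "0 0 4.85 0 0 0 34" --pt "0 0 4.85 0 0 0 34" --pt "0 0 4.85 0 0 0 34" --pt "0 0 4.85 0 0 0 34"

```text
time_s: 8.9
tcp_pos: [0.5196, -0.245, 0.0086]
ee_rot: [[1.0, -0.018, 0.0], [-0.018, -1.0, -0.0], [0.0, 0.0, -1.0]]
wrist_force: [-0.3, -0.0, -0.0]
gripper_width: 0.382
```

```bash
python3 - <<'E'
from h import *
go(.519,-.245,.13,-1)
E
```

```text
t 8.9 tcp [ 0.5196 -0.245   0.0086] yaw -1.01 grip 33.2 F [-0.3 -0.  -0. ] J [ -9.  31. -21.   0. -38.  98.]
  row [-0.022, 0.0, -4.858] [0.001, -0.005, -0.001]
```

Call:
play_rows --pt "0 0 -1.5 0 0 0 34" --pt "0 0 -3 0 0 0 40" --pt "0 0 -4.8 0 0 0 87" --pt "1.49 -2 -4.8 0 0 -1.92 87" --pt "1.49 -4 -4.8 0 0 -1.92 87" --pt "1.49 -6 -4.8 0 0 -1.92 87" --pt "1.49 -8 -4.8 0 0 -1.92 87" --pt "1.49 -10 -4.8 0 0 -1.92 87" --pt "1.49 -12 -4.5 0 0 -1.92 87" --pt "1.49 -13.81 -4 0 0 -1.92 87" --pt "1.49 -13.81 -3 0 0 -1.92 87" --pt "1.49 -13.81 -3 0 0 -1.92 87"

```text
time_s: 10.1
tcp_pos: [0.5601, 0.1006, 0.0801]
ee_rot: [[0.988, 0.152, -0.007], [0.152, -0.988, -0.002], [-0.007, 0.001, -1.0]]
wrist_force: [-0.3, -0.9, -0.3]
gripper_width: 0.999
```

```bash
python3 - <<'E'
from h import *
go(.563,.0995,.0068,8.6)
c=r.capture("scene");cv2.imwrite("pics/s4.png",cv2.resize(c["pixels"][160:320,160:380,::-1],None,fx=3.5,fy=3.5))
E
```

```text
t 10.1 tcp [0.5601 0.1006 0.0801] yaw 8.73 grip 86.9 F [-0.3 -0.9 -0.3] J [ 26.  25. -18.  -0. -48.  72.]
  row [0.13, 0.057, 2.932] [0.014, 0.084, 0.026]
```

View pics/s4.png

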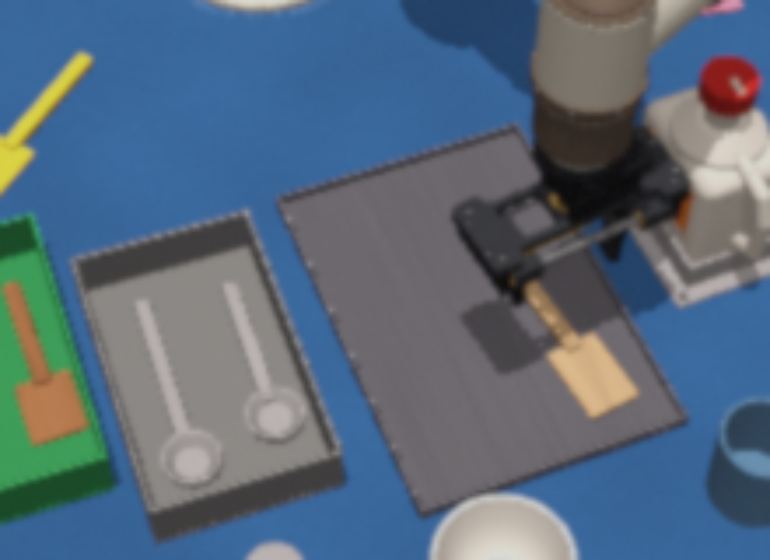

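The spoon lies flat in the grey tub, clear of the other one. The gripper now straddles the spatula handle and clears the jug.

Call:
play_rows --pt "0 0.04 1.2 0 0 0 87" --pt "0 0.04 2.2 0 0 0 87" --pt "0 0.04 2.7 0 0 0 87" --pt "0 0.04 2.93 0 0 0 87" --pt "0 0.04 2.93 0 0 0 87" --pt "0 0.04 2.93 0 0 0 0" --pt "0 0.04 2.93 0 0 0 0" --pt "0 0.04 2.93 0 0 0 0" --pt "0 0.04 2.93 0 0 0 0" --pt "0 0.04 2.93 0 0 0 0" --pt "0 0.04 2.93 0 0 0 0" --pt "0 0.04 2.93 0 0 0 0"

```text
time_s: 11.35
tcp_pos: [0.5629, 0.0987, 0.0101]
ee_rot: [[0.989, 0.15, 0.0], [0.15, -0.989, -0.0], [0.0, 0.0, -1.0]]
wrist_force: [-0.0, 0.4, 0.4]
gripper_width: 0.445
```

```bash
python3 - <<'E'
from h import *
go(.452,-.418,.16,0)
E
```

```text
t 11.35 tcp [0.5629 0.0987 0.0101] yaw 8.6 grip 38.7 F [-0.   0.4  0.4] J [ 26.  31. -21.   0. -38.  72.]
  row [-7.479, 19.771, -5.997] [0.0, -0.0, 1.721]
```

Call:
play_rows --pt "0 0 0.14 0 0 0 40" --pt "0 0 0.14 0 0 0 0" --pt "0 0 0.14 0 0 0 0" --pt "0 0 0.14 0 0 0 0" --pt "0 0 0.14 0 0 0 0" --pt "0 0 0.14 0 0 0 0" --pt "0 0 0.14 0 0 0 0"

```text
time_s: 12.05
tcp_pos: [0.5629, 0.0986, 0.0066]
ee_rot: [[0.989, 0.15, 0.0], [0.15, -0.989, 0.0], [0.0, -0.0, -1.0]]
wrist_force: [-0.0, -0.1, 0.5]
gripper_width: 0.178
```

```bash
python3 - <<'E'
from h import *
go(.452,-.418,.16,0)
E
```

```text
t 12.05 tcp [0.5629 0.0986 0.0066] yaw 8.6 grip 15.5 F [-0.  -0.1  0.5] J [ 26.  31. -21.   0. -38.  72.]
  row [-7.477, 19.769, -6.138] [-0.0, -0.001, 1.72]
```

Call:
play_rows --pt "0 0 -1 0 0 0 0" --pt "0 0 -2.5 0 0 0 0" --pt "0 0 -4.2 0 0 0 0" --pt "-0.7 2 -6.1 0 0 0.3 0" --pt "-1.4 4 -6.1 0 0 0.6 0" --pt "-2.1 6 -6.1 0 0 0.9 0" --pt "-2.8 8 -6.1 0 0 1.2 0" --pt "-3.6 10 -6.1 0 0 1.5 0" --pt "-4.5 12 -6.1 0 0 1.72 0" --pt "-5.2 14 -6.1 0 0 1.72 0" --pt "-6 16 -6.1 0 0 1.72 0" --pt "-6.7 18 -6.1 0 0 1.72 0"

```text
time_s: 13.25
tcp_pos: [0.4725, -0.3299, 0.1591]
ee_rot: [[1.0, 0.0, 0.0], [0.0, -1.0, 0.0], [0.0, -0.0, -1.0]]
wrist_force: [1.0, 0.3, 0.2]
gripper_width: 0.177
```

```bash
python3 - <<'E'
from h import *
go(.452,-.418,.1,0)
E
```

```text
t 13.25 tcp [ 0.4725 -0.3299  0.1591] yaw 0.0 grip 15.4 F [1.  0.3 0.2] J [-19.  20. -12.  -0. -58. 109.]
  row [-0.818, 3.526, 2.365] [-0.002, -0.0, 0.0]
```

Call:
play_rows --pt "0 0 0 0 0 0 0" --pt "0 0 0 0 0 0 0"

```text
time_s: 13.45
tcp_pos: [0.4725, -0.3292, 0.1585]
ee_rot: [[1.0, -0.003, -0.001], [-0.003, -1.0, 0.001], [-0.001, -0.001, -1.0]]
wrist_force: [0.1, -0.1, -0.2]
gripper_width: 0.18
```

```bash
python3 - <<'E'
from h import *
go(.452,-.418,.1,-.5)
E
```

```text
t 13.45 tcp [ 0.4725 -0.3292  0.1585] yaw -0.18 grip 15.7 F [ 0.1 -0.1 -0.2] J [-19.  20. -12.  -0. -58. 109.]
  row [-0.807, 3.557, 2.339] [-0.007, 0.01, 0.064]
```

Call:
play_rows --pt "-0.4 1.8 0 0 0 0 0" --pt "-0.8 3.55 0 0 0 0.06 0" --pt "-0.8 3.55 1 0 0 0.06 0" --pt "-0.8 3.55 2.3 0 0 0.06 0" --pt "-0.8 3.55 2.3 0 0 0.06 0"

```text
time_s: 13.95
tcp_pos: [0.4509, -0.4137, 0.0969]
ee_rot: [[1.0, -0.005, -0.009], [-0.005, -1.0, 0.006], [-0.009, -0.006, -1.0]]
wrist_force: [-1.4, 0.2, -1.3]
gripper_width: 0.175
```

```bash
python3 - <<'E'
from h import *
go(.452,-.418,.0085,-.5)
c=r.capture("scene");cv2.imwrite("pics/s5.png",cv2.resize(c["pixels"][160:380,10:270,::-1],None,fx=2.7,fy=2.7))
c=r.capture("top");cv2.imwrite("pics/t5.png",cv2.resize(c["pixels"][120:290,300:560,::-1],None,fx=3,fy=3))
E
```

```text
t 13.95 tcp [ 0.4509 -0.4137  0.0969] yaw -0.29 grip 15.2 F [-1.4  0.2 -1.3] J [-27.  27. -10.  -0. -53. 117.]
  row [0.075, 0.192, 3.536] [-0.072, 0.098, 0.042]
```

View pics/s5.png

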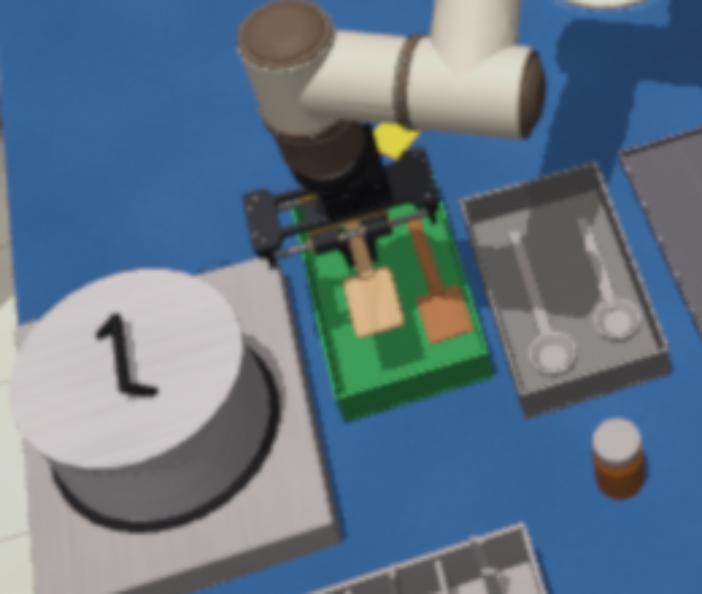

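View pics/t5.png

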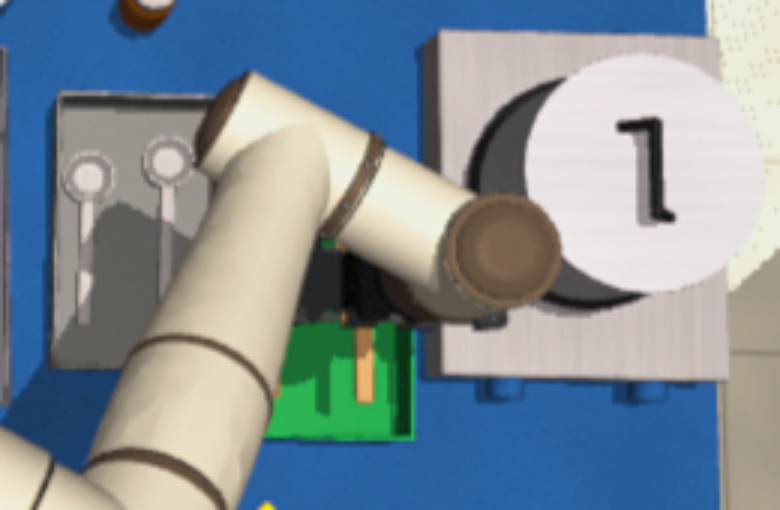

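Call:
play_rows --pt "-0.2 0 0 0 0 0 0" --pt "-0.2 0 1.2 0 0 0 0" --pt "-0.2 0 2.2 0 0 0 0" --pt "-0.2 0 2.8 0 0 0 0" --pt "-0.2 0 3.2 0 0 0 0" --pt "-0.2 0 3.45 0 0 0 0" --pt "-0.2 0 3.45 0 0 0 0"

```text
time_s: 14.75
tcp_pos: [0.4487, -0.4168, 0.0156]
ee_rot: [[1.0, -0.005, 0.0], [-0.005, -1.0, -0.0], [0.0, 0.0, -1.0]]
wrist_force: [0.4, -0.6, -1.2]
gripper_width: 0.18
```

```bash
python3 - <<'E'
from h import *
go(.445,-.412,.0085,-.5)
E
```

```text
t 14.75 tcp [ 0.4487 -0.4168  0.0156] yaw -0.28 grip 15.6 F [ 0.4 -0.6 -1.2] J [-28.  33. -15.   0. -42. 117.]
  row [-0.151, -0.192, 0.285] [0.003, -0.005, 0.044]
```

Call:
play_rows --pt "0 -0.1 0.15 0 0 0 0" --pt "0 -0.1 0.27 0 0 0 0" --pt "0 -0.1 0.27 0 0 0 0" --pt "0 -0.1 0.27 0 0 0 36" --pt "0 -0.1 0.27 0 0 0 36" --pt "0 -0.1 0.27 0 0 0 36" --pt "0 -0.1 0.27 0 0 0 36" --pt "0 -0.1 -1.5 0 0 0 36" --pt "0 -0.1 -3.5 0 0 0 36" --pt "0 -0.1 -5.5 0 0 0 60" --pt "0 -0.1 -7.5 0 0 0 87" --pt "0 -0.1 -9.5 0 0 0 87"

```text
time_s: 15.95
tcp_pos: [0.448, -0.4141, 0.2552]
ee_rot: [[1.0, -0.005, 0.0], [-0.005, -1.0, -0.0], [0.0, 0.0, -1.0]]
wrist_force: [1.0, -1.1, -0.5]
gripper_width: 0.6
```

```bash
python3 - <<'E'
from h import *
go(.4963,.2762,.26,-30)
c=r.capture("scene");cv2.imwrite("pics/s6.png",cv2.resize(c["pixels"][160:380,60:320,::-1],None,fx=2.7,fy=2.7))
E
```

```text
t 15.95 tcp [ 0.448  -0.4141  0.2552] yaw -0.3 grip 52.2 F [ 1.  -1.1 -0.5] J [-28.  19.   1.  -0. -72. 117.]
  row [1.784, -27.623, -0.197] [0.001, -0.006, 5.939]
```

View pics/s6.png

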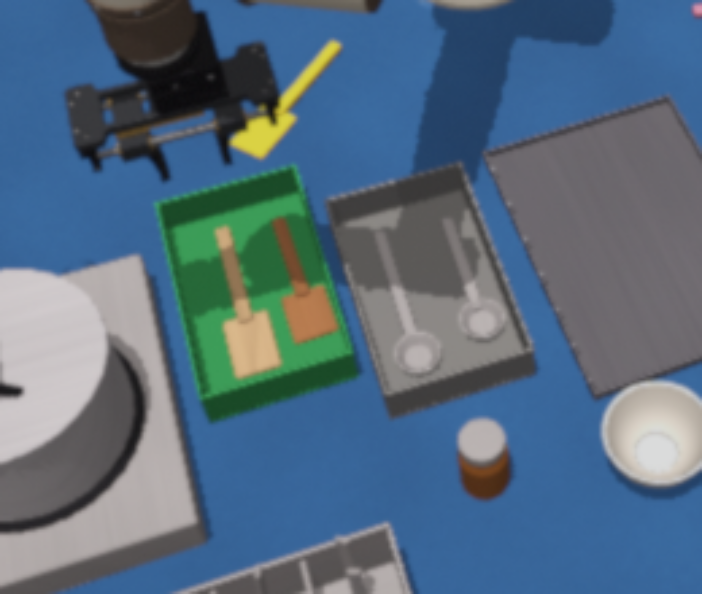

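Both utensils lie flat in their tubs, and the neighbours have not moved. Now the cap.

Call:
play_rows --pt "1.78 -27.62 -0.2 0 0 5.94 87" --pt "1.78 -27.62 -0.2 0 0 5.94 87" --pt "1.78 -27.62 -0.2 0 0 5.94 87" --pt "1.78 -27.62 -0.2 0 0 5.94 87" --pt "1.78 -27.62 -0.2 0 0 5.94 87" --pt "1.78 -27.62 -0.2 0 0 5.94 87" --pt "1.78 -27.62 -0.2 0 0 5.94 87" --pt "1.78 -27.62 -0.2 0 0 5.94 87" --pt "1.78 -27.62 -0.2 0 0 5.94 87" --pt "1.78 -27.62 -0.2 0 0 5.94 87" --pt "1.78 -27.62 -0.2 0 0 5.94 87" --pt "1.78 -27.62 -0.2 0 0 5.94 87"

```text
time_s: 17.2
tcp_pos: [0.4891, 0.1754, 0.2572]
ee_rot: [[0.866, -0.5, 0.001], [-0.5, -0.866, 0.0], [0.0, -0.001, -1.0]]
wrist_force: [1.2, -0.2, 0.9]
gripper_width: 0.999
```

```bash
python3 - <<'E'
from h import *
go(.4963,.2762,.26,-30)
E
```

```text
t 17.2 tcp [0.4891 0.1754 0.2572] yaw -29.98 grip 86.9 F [ 1.2 -0.2  0.9] J [ 38.  10. -11.   0. -69.  22.]
  row [-1.767, -3.637, -0.109] [-0.008, -0.003, 0.004]
```

Call:
play_rows --pt "-1.77 -3.64 0 0 0 0 87" --pt "-1.77 -3.64 0 0 0 0 87" --pt "-1.77 -3.64 0 0 0 0 87" --pt "-1.77 -3.64 0 0 0 0 87" --pt "-1.77 -3.64 0 0 0 0 87"

```text
time_s: 17.7
tcp_pos: [0.4965, 0.2735, 0.2568]
ee_rot: [[0.866, -0.5, -0.001], [-0.5, -0.866, -0.001], [-0.0, 0.001, -1.0]]
wrist_force: [0.2, -0.2, 0.6]
gripper_width: 1.002
```

```bash
python3 - <<'E'
from h import *
go(.4963,.2762,.1735,-30)
for n in("scene","top"):
    c=r.capture(n); a,b=(150,330) if n=="scene" else(130,120)
    cv2.imwrite(f"pics/{n}7.png",cv2.resize(c["pixels"][a:a+90,b:b+110,::-1] if n=="scene" else c["pixels"][a:a+110,b:b+130,::-1],None,fx=5,fy=5,interpolation=cv2.INTER_CUBIC))
    p=r.sense()["tcp_pos"]; print(n,proj(c,p)-[b,a],"cap",proj(c,[.4963,.2762,.204])-[b,a])
E
```

```text
t 17.7 tcp [0.4965 0.2735 0.2568] yaw -30.02 grip 87.1 F [ 0.2 -0.2  0.6] J [ 45.  15.  -5.   0. -70.  15.]
  row [-0.06, -0.092, 3.334] [0.008, 0.002, -0.005]
scene [39.929493   20.08664653] cap [38.16466403 32.00383687]
top [43.46292537 58.47136866] cap [46.61995217 61.39646225]
```

View pics/scene7.png

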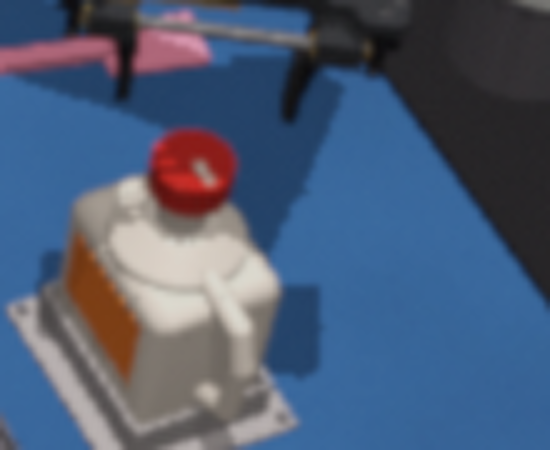

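View pics/top7.png

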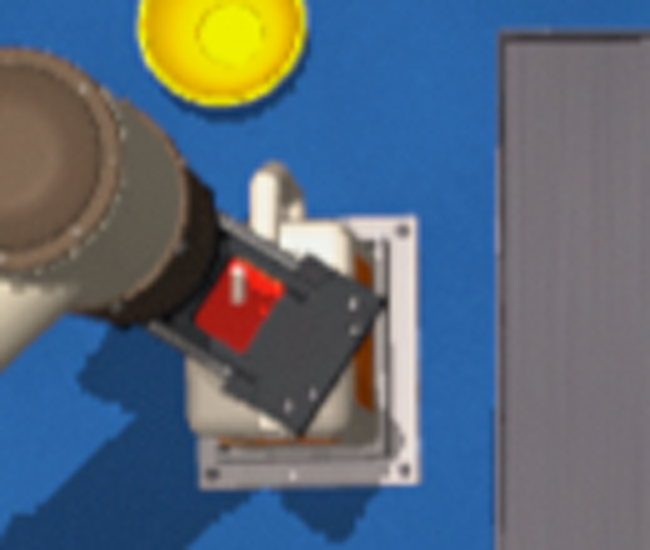

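Call:
play_rows --pt "-0.06 -0.09 1 0 0 0 87" --pt "-0.06 -0.09 2 0 0 0 87" --pt "-0.06 -0.09 3 0 0 0 87" --pt "-0.06 -0.09 3.33 0 0 0 87" --pt "-0.06 -0.09 3.33 0 0 0 87" --pt "-0.06 -0.09 3.33 0 0 0 87"

```text
time_s: 18.4
tcp_pos: [0.4974, 0.2769, 0.1752]
ee_rot: [[0.866, -0.5, 0.002], [-0.5, -0.866, 0.001], [0.001, -0.002, -1.0]]
wrist_force: [0.4, 0.1, 0.4]
gripper_width: 0.998
```

```bash
python3 - <<'E'
from h import *
go(.4963,.2762,.173,-30)
E
```

```text
t 18.4 tcp [0.4974 0.2769 0.1752] yaw -30.02 grip 86.8 F [0.4 0.1 0.4] J [ 45.  19. -12.   0. -59.  15.]
  row [-0.025, 0.047, 0.089] [-0.023, -0.014, -0.004]
```

Call:
play_rows --pt "-0.03 0 0.08 0 0 0 87" --pt "-0.03 0 0.08 0 0 0 55" --pt "-0.03 0 0.08 0 0 0 55" --pt "-0.03 0 0.08 0 0 0 55" --pt "-0.03 0 0.08 0 0 0 55" --pt "-0.03 0 0.08 0 0 0 40" --pt "-0.03 0 0.08 0 0 0 30" --pt "-0.03 0 0.08 0 0 0 20" --pt "-0.03 0 0.08 0 0 0 0" --pt "-0.03 0 0.08 0 0 0 0" --pt "-0.03 0 0.08 0 0 0 0"

```text
time_s: 19.5
tcp_pos: [0.4954, 0.2766, 0.1717]
ee_rot: [[0.866, -0.5, -0.001], [-0.5, -0.866, -0.001], [-0.0, 0.002, -1.0]]
wrist_force: [-2.2, -3.4, 2.6]
gripper_width: 0.573
```

```bash
python3 - <<'E'
from h import *
go(.4963,.2762,.173,-30); s=r.sense(); print("F tool",(s["ee_rot"].T@s["wrist_force"]).round(1),s["moment"].round(2))
E
```

```text
t 19.5 tcp [0.4954 0.2766 0.1717] yaw -30.01 grip 49.9 F [-2.2 -3.4  2.6] J [ 46.  19. -12.   0. -59.  14.]
  row [0.038, -0.003, -0.051] [0.021, 0.004, -0.002]
F tool [-0.2  4.1 -2.6] [-1.03  0.74 -0.03]
```

Call:
play_rows --pt "0 0.03 0.08 0 0 0 0" --pt "0 0.03 0.16 0 0 0 0" --pt "0 0.03 0.24 0 0 0 0" --pt "0 0.03 0.28 0 0 0 0" --pt "0 0.03 0.28 0 0 0 0" --pt "0 0.03 0.28 0 0 0 0"

```text
time_s: 20.1
tcp_pos: [0.4955, 0.2767, 0.1664]
ee_rot: [[0.866, -0.5, 0.001], [-0.5, -0.866, 0.0], [0.001, -0.001, -1.0]]
wrist_force: [-4.6, -3.0, 8.8]
gripper_width: 0.571
```

```bash
python3 - <<'E'
from h import *
go(.4963,.2762,.1645,-30); s=r.sense(); print("F tool",(s["ee_rot"].T@s["wrist_force"]).round(1),s["moment"].round(2))
E
```

```text
t 20.1 tcp [0.4955 0.2767 0.1664] yaw -29.97 grip 49.7 F [-4.6 -3.   8.8] J [ 46.  19. -13.   0. -58.  14.]
  row [0.036, 0.001, 0.074] [-0.007, -0.007, 0.006]
F tool [-2.4  4.9 -8.8] [-1.    1.45  0.03]
```

Force of 8.8 N means the seal is about 6 mm down. I now twist anticlockwise while keeping the push on.

Call:
play_rows --pt "0 0.03 0.05 0 0 0 0" --pt "0 0.03 0.05 0 0 -1 0" --pt "0 0.03 0.05 0 0 -2 0" --pt "0 0.03 0.05 0 0 -3 0" --pt "0 0.03 0.05 0 0 -4 0" --pt "0 0.03 0.05 0 0 -5 0" --pt "0 0.03 0.05 0 0 -6 0" --pt "0 0.03 0.05 0 0 -6 0"

```text
time_s: 20.9
tcp_pos: [0.4952, 0.2759, 0.1651]
ee_rot: [[1.0, 0.002, 0.001], [0.002, -1.0, 0.0], [0.001, -0.0, -1.0]]
wrist_force: [-4.3, -3.4, 8.2]
gripper_width: 0.572
```

```bash
python3 - <<'E'
from h import *
go(.4963,.2762,.165,32); s=r.sense(); print("F tool",(s["ee_rot"].T@s["wrist_force"]).round(1),s["moment"].round(2))
c=r.capture("scene")
cv2.imwrite("pics/s8.png",cv2.resize(c["pixels"][150:240,330:440,::-1],None,fx=5,fy=5,interpolation=cv2.INTER_CUBIC))
E
```

```text
t 20.9 tcp [0.4952 0.2759 0.1651] yaw 0.11 grip 49.8 F [-4.3 -3.4  8.2] J [ 46.  19. -13.   0. -58.  45.]
  row [0.043, -0.011, 0.004] [0.002, -0.011, -6.379]
F tool [-4.3  3.4 -8.2] [-1.12  1.21  0.05]
```

View pics/s8.png

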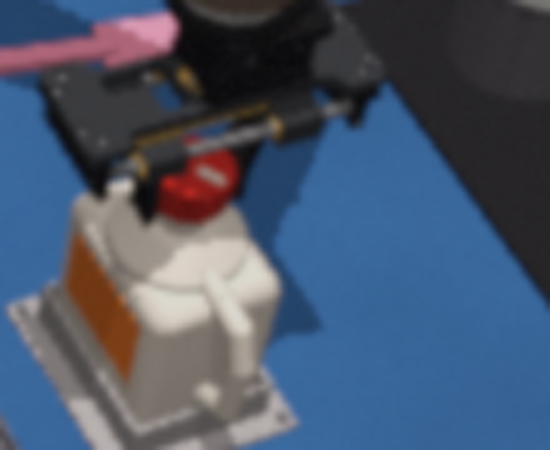

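The white bar has turned with the gripper, and the force is still about 8 N down. I continue the twist.

Call:
play_rows --pt "0 0 0.02 0 0 -1 0" --pt "0 0 0.02 0 0 -2 0" --pt "0 0 0.02 0 0 -3 0" --pt "0 0 0.02 0 0 -4 0" --pt "0 0 0.02 0 0 -5 0" --pt "0 0 0.02 0 0 -6 0" --pt "0 0 0.02 0 0 -6.4 0" --pt "0 0 0.02 0 0 -6.4 0" --pt "0 0 0.02 0 0 -6.4 0"

```text
time_s: 21.85
tcp_pos: [0.4951, 0.2752, 0.1645]
ee_rot: [[0.848, 0.53, 0.0], [0.53, -0.848, -0.001], [-0.0, 0.001, -1.0]]
wrist_force: [-4.6, -5.2, 8.8]
gripper_width: 0.574
```

```bash
python3 - <<'E'
from h import *
go(.4963,.2762,.165,32); s=r.sense(); print("F tool",(s["ee_rot"].T@s["wrist_force"]).round(1),s["moment"].round(2))
for n in("scene","top"):
    c=r.capture(n)
    cv2.imwrite(f"pics/{n}9.png",cv2.resize(c["pixels"][150:240,330:440,::-1] if n=="scene" else c["pixels"][150:240,120:230,::-1],None,fx=5,fy=5,interpolation=cv2.INTER_CUBIC))
E
```

```text
t 21.85 tcp [0.4951 0.2752 0.1645] yaw 32.02 grip 49.9 F [-4.6 -5.2  8.8] J [ 45.  19. -13.   0. -58.  76.]
  row [0.061, -0.009, -0.018] [0.015, 0.004, 0.003]
F tool [-6.7  2.  -8.8] [-1.57  1.21 -0.05]
```

View pics/scene9.png

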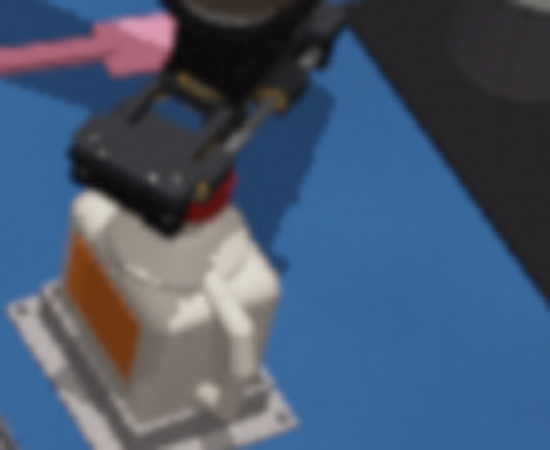

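View pics/top9.png

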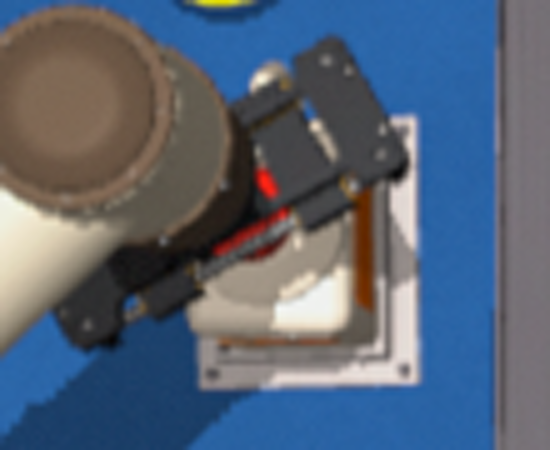

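The bar is hidden here, so I lift gently at first and watch the force.

Call:
play_rows --pt "0 0 -0.1 0 0 0 0" --pt "0 0 -0.2 0 0 0 0" --pt "0 0 -0.3 0 0 0 0" --pt "0 0 -0.4 0 0 0 0" --pt "0 0 -0.5 0 0 0 0"

```text
time_s: 22.45
tcp_pos: [0.4947, 0.2752, 0.1745]
ee_rot: [[0.848, 0.529, -0.002], [0.529, -0.848, -0.002], [-0.002, 0.0, -1.0]]
wrist_force: [-0.6, -4.9, -3.0]
gripper_width: 0.573
```

```bash
python3 - <<'E'
from h import *
go(.4963,.2762,.262,32); s=r.sense(); print("F tool",(s["ee_rot"].T@s["wrist_force"]).round(1),s["moment"].round(2))
E
```

```text
t 22.45 tcp [0.4947 0.2752 0.1745] yaw 31.96 grip 49.9 F [-0.6 -4.9 -3. ] J [ 45.  19. -12.  -0. -60.  76.]
  row [0.067, 0.001, -3.499] [0.004, 0.027, -0.008]
F tool [-3.1  3.8  3. ] [-1.47 -0.12 -0.02]
```

Call:
play_rows --pt "0 0 -0.1 0 0 0 0" --pt "0 0 -0.2 0 0 0 0" --pt "0 0 -0.2 0 0 0 0"

```text
time_s: 22.75
tcp_pos: [0.4958, 0.2768, 0.1808]
ee_rot: [[0.848, 0.53, 0.002], [0.53, -0.848, 0.002], [0.002, -0.001, -1.0]]
wrist_force: [-0.3, 0.4, 0.3]
gripper_width: 0.57
```

```bash
python3 - <<'E'
from h import *
go(.4963,.2762,.262,32); s=r.sense(); print("F tool",(s["ee_rot"].T@s["wrist_force"]).round(1),s["moment"].round(2))
E
```

```text
t 22.75 tcp [0.4958 0.2768 0.1808] yaw 32.0 grip 49.6 F [-0.3  0.4  0.3] J [ 46.  18. -11.  -0. -60.  76.]
  row [0.012, 0.03, -3.248] [-0.009, -0.028, -0.001]
F tool [-0.  -0.5 -0.3] [-0.09 -0.04  0.01]
```

Free: the lateral force has dropped to zero. I lift the rest.

Call:
play_rows --pt "0 0 -0.5 0 0 0 0" --pt "0 0 -1 0 0 0 0" --pt "0 0 -1.6 0 0 0 0" --pt "0 0 -2.2 0 0 0 0" --pt "0 0 -2.8 0 0 0 0" --pt "0 0 -3.2 0 0 0 0" --pt "0 0 -3.25 0 0 0 0" --pt "0 0 -3.25 0 0 0 0" --pt "0 0 -3.25 0 0 0 0" --pt "0 0 -3.25 0 0 0 0" --pt "0 0 -3.25 0 0 0 0"

```text
time_s: 23.85
tcp_pos: [0.495, 0.2759, 0.2611]
ee_rot: [[0.848, 0.53, -0.001], [0.53, -0.848, -0.001], [-0.001, 0.0, -1.0]]
wrist_force: [-0.6, -0.1, -0.0]
gripper_width: 0.573
```

```bash
python3 - <<'E'
from h import *
go(.4963,.2762,.262,32)
for n in("scene","top"):
    c=r.capture(n)
    if n=="scene": cv2.imwrite("pics/s10.png",c["pixels"][:,:,::-1]); cv2.imwrite(f"pics/s10c.png",cv2.resize(c["pixels"][130:240,330:440,::-1],None,fx=5,fy=5,interpolation=cv2.INTER_CUBIC))
    for t in("spoon_mid","spatula_mid","spare_spoon_mid","spare_spatula_mid","cap_mid"):
        print(n,t,[(np.round(d["centre"],3).tolist(),round(d["score"],2)) for d in r.spot_in(n,t)])
E
```

```text
t 23.85 tcp [0.495  0.2759 0.2611] yaw 31.99 grip 49.9 F [-0.6 -0.1 -0. ] J [ 46.  15.  -4.  -0. -71.  76.]
  row [0.05, 0.017, -0.035] [0.002, 0.014, -0.001]
scene spoon_mid [([0.565, -0.246, 0.015], 0.83)]
scene spatula_mid [([0.196, -0.319, 0.008], 0.95), ([0.491, -0.412, 0.014], 0.83), ([0.55, -0.16, 0.017], 0.43), ([0.219, 0.297, 0.012], 0.42)]
scene spare_spoon_mid [([0.548, -0.162, 0.014], 0.71), ([0.762, -0.226, 0.077], 0.17)]
scene spare_spatula_mid [([0.481, -0.346, 0.007], 0.97), ([0.55, -0.162, 0.018], 0.61)]
scene cap_mid [([0.768, -0.035, 0.028], 0.27)]
top spoon_mid [([0.554, -0.238, 0.013], 0.89), ([0.44, -0.401, -0.0], 0.59)]
top spatula_mid [([0.193, -0.32, 0.007], 0.98), ([0.485, -0.41, 0.012], 0.62), ([0.211, 0.308, 0.014], 0.53), ([0.441, -0.399, 0.004], 0.21)]
top spare_spoon_mid [([0.548, -0.163, 0.02], 0.69)]
top spare_spatula_mid [([0.47, -0.348, 0.014], 0.65), ([0.548, -0.162, 0.018], 0.48)]
top cap_mid [([0.485, 0.266, 0.293], 0.62)]
```

View pics/s10.png

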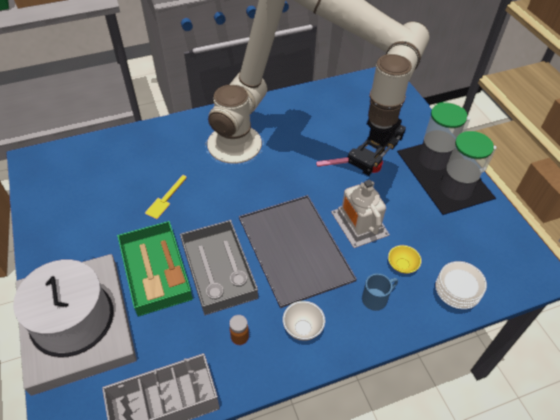

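View pics/s10c.png

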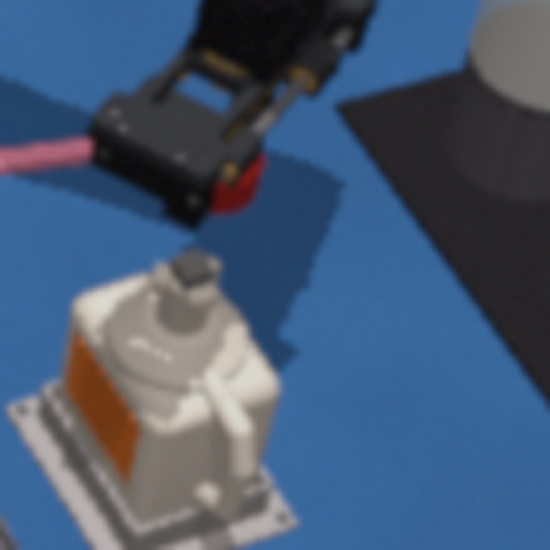

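The bottle neck is bare at (190,265) in the crop and the red cap is in the gripper above it. Both pairs of utensils lie in their tubs. I hand in the job.

```bash
python3 -c "
from station import r
print(r.finish_job()); s=r.sense(); print(s['time_s'],s['tcp_pos'],s['gripper_width'],s['wrist_force'])"
```

```text
the job is handed in; nothing more can be done
None
the job is handed in; nothing more can be done
```

I did the whole task and handed it in at about 24 s of the 64 s allowed. The hand-in gave no verdict.

**Spoon and spatula:** The steel spoon lies in the grey tub and the wooden spatula in the green tub, each beside its partner. The last pictures and the networks agree on this. The utensils already in the tubs are where they were, and the other crockery looks unmoved.

**Cap:** I pushed the cap down with about 8–9 N, which is roughly 6–7 mm, and kept it pushed while turning the gripper 62° anticlockwise. It then lifted off freely.

**Final state:** The last checks showed the cap gripped at an opening of 49.9 mm. It was upright and still, about 89 mm above its seat and within a few mm of the bottle's axis by the gripper position. The side forces were near zero and the neck was visibly bare.

**Checks that failed or disagreed:**
- The white bar was hidden by the gripper after the second half of the twist. That half rests on the gripper angle and the free lift; I saw the first half in the picture.
- In the final scene picture the network gave only a false, low-score hit for the cap, on the soup bowl. The top camera did find it, at a height that fits, but about 1 cm off in the horizontal from the gripper position.
- After the hand-in no reading was possible.

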